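# Copy a battery case's nose angle onto the guillotine fence with a bevel

## Robot

A 6-joint arm with a two-finger parallel gripper is mounted at the origin on the work surface. World frame = base frame: x ahead of the robot, y to its left, z up, the work surface at z = 0. Lengths are in m, angles in rad, forces in N, time in s.
With the tool pointing down it reaches from about 0.35 to 0.775 m from the base axis. Payload 5.5 kg.
Tool frame: the origin (TCP) lies midway between the tips of the shut fingers; the grasp point (between the pads) lies 19 mm behind it; z points along the fingers, y is the line along which they close (so a half turn about z gives the same grasp; the last joint's range is limited). The gripper opens to 85 mm and grips with 20 to 120 N. Pads are 22 mm wide; open, the fingers measure 114 mm over their backs; the gripper's body (76 mm by 85 mm) begins 54 mm behind the grasp point. The pads swing forward as they close: fully open they stand 13 mm farther back than shut.
Start: joints at [1.162, 0.313, 0.046, 1.304, 0, 1.431], TCP at [0.153, 0.554, 0.231] pointing down, gripper open.
Joint ranges: [-2.76, 2.76], [-0.86, 1.69], [-1.03, 1.26], [-2.2, 2.34], [-1.47, 1.5], [-3.14, 3.14]. Speed limits (rad/s): [2.57, 2.57, 3.14, 3.14, 3.14, 3.14].

## Interface

Orientations are given as a unit quaternion [w, x, y, z].
In Python, from workcell import env gives the robot as it stands.
- The arm moves only by the tool move_arm, never from a script. Its argument "targets" is a list of rows, each a list of 3 entries, a list of its own where there are three numbers: the shift along the tool's x, y, z in mm, then the turn, a rotation vector about the tool's x, y, z in units of 10 degrees (1.0 is 10 degrees), then the closure, from -1 (fully open) to 1 (shut). In form: [[[dx, dy, dz], [ax, ay, az], gripper], ...]. A call has 1 to 5 rows; each row is the pose to reach, as a shift and turn from the pose commanded when the call began, along the tool's axes at that moment; what a row does not reach only later rows make up. A row lasts 1/8 s, in which the tool goes at most 62.5 mm and 10.7 degrees, less where a joint would pass 70% of its speed; a pose out of reach is approached as far as the arm can. A call with a gripper value outside its range is refused whole. The fingers move at their own pace and stop on an object; "squeeze" is the grip in N (left out, the last holds). Time passes only in rows, so rows that repeat a pose let the fingers close. It gives the time, the measured TCP pose, the force, the opening and the grip force at its end, in the units of the state.
- env.get_state(): the state, without advancing time (a new reading comes with each control period).
- env.read_camera(name): name is "scene" or "top" or "wrist"; returns a dict with "pixels" (480x640x3 uint8, red, green, blue), "fovy" (degrees; the focal length in pixels is half the picture's height over the tangent of half this angle, whatever the lens; pixels are square), "cx", "cy" (the principal point, pixels), "dist_coeffs" ([k1, k2, p1, p2, k3] as OpenCV has them; the pictures are not rectified), "extrinsics" (4x4, takes a point from world to camera coordinates); the wrist camera has in their place "mount" (4x4, takes a point from camera to tool coordinates, whose origin is the TCP and whose axes are the flange's). Camera axes: x right, y up, looking along -z (the intrinsics and any distortion apply to the point x, -y, -z); pixel columns grow to the right and rows downward; lengths in m; the calibration is good to about 2 mm. A picture is of the moment at which its call begins: read the wrist's pose just before it. There is no depth.
- env.hand_in(): hands the job in; it is judged then, once.
Trained networks look in a picture, given as the dict that the camera call returned (one of the last four; its "shot" number tells which), for a name from the list of things; names that differ only in an ending like _2 or _b are one class to them, and where a whole thing is asked for, a point or a joint stands for the part that bears it (a point fixed in the world has none). Each returns a list of dicts, best first, with "confidence" (0 to 1); they miss things now and then, are a little off and sometimes report something else, mostly with a low value. They report only what shows in the picture. A call takes as long as a camera call.
- env.spot_in(thing, picture): "centre" ([x, y, z] in m, in world coordinates, good to about 4 mm: the middle of the surface that is visible of it).
- env.regions_of(thing, picture): "mask" (480x640 bool, what is visible of it).
- env.landmark_of(thing, picture): "centre" ([x, y, z] in m, in world coordinates, good to about 4 mm: a listed point, or the origin of a listed thing).
The state is a dict: "clock": time; "joint_pos": joint angles; "qvel": joint speeds; "tau": joint torques, N m; "tcp_pos": TCP position; "orientation": TCP orientation; "wrist_force": force on the tool from outside, world axes, zero at the start; "ft_torque": the same for the moment, N m; "finger_gap": finger opening in m; "grip_force": force on a finger pad.
Only numpy, scipy, OpenCV 4.12 (cv2) and the standard library are available. Lean on these libraries where they do the work, as an engineer would, in place of code of your own. Each camera call takes 0.05 s, during which the arm holds its last target. There are 200 camera calls.

## Task

New insulating end boards must be cut to the slant of the grey battery case's nose. Lay the bevel in the case's corner, stock flat along the straight side that faces the robot and blade flat along the nose, and lock it there with its red-tipped lever. Then carry it to the guillotine, hold its stock flat against the rail, slide it along until its blade has swung the fence flat against it, and leave it lying there, still locked, touching rail and fence; press the case and the guillotine only gently and leave the other things on the bench alone.

Things in the scene. Friction and masses are not known exactly. Their poses are not given: they have to be found in the camera images.
- case_side (a point): Grey flat battery case, 14 mm thick, clamped fixed; holder and clamp only on its far side and left end. This point: middle of its straight side facing the robot (vertical, 120 mm long, mat to 14 mm), 7 mm up. x points into the case (away from the robot), y left along the side, z up. The corner with the nose is 60 mm from here along -y.
- nose_face (a point): Slanted nose: flat vertical right end face of the case, 66 mm long, 13.6 mm high, rigid. This point: its middle, 7 mm up. x runs along the face away from the corner, y into the case. The corner angle between side and nose differs from case to case (98 to 119 degrees). The nose's near edge is set back 3 mm from the straight side.
- stock_grip (a point): Sliding bevel (0.4 kg) lying flat near the case. Stock: wood and brass bar 24 mm wide, 16 high, 156 long; on top a wooden grip rib 16 mm wide, 80 long, from 16 to 34 mm above the underside, to hold it by. This point: middle of the rib, 17 mm above the underside. y runs along the stock away from the pivot, x across to the side where the blade comes out.
- bevel_pivot (a point): Pivot of the bevel, on the stock's middle line at its underside, 100 mm from the rib's middle and 10 mm from the stock's end; same axes as the stock. The stock's two long sides are flat and parallel, 12 mm either side. In the case's corner its +x side goes against the case; at the guillotine its -x side goes against the rail.
- blade_mid (a point): Steel blade of the bevel, 18 mm wide, 5 thick, 5 to 10 mm above the stock's underside, reaching 110 mm from the pivot. This point: middle of its width, 55 mm from the pivot. x runs to its tip, y to the edge that goes on the nose. Unlocked it turns with slight friction (0.02 N m). It starts opened wider than any corner: push it towards the case until it meets the nose.
- lever_tip (a point): Red thumb post at the end of the bevel's lock lever, 12 mm thick, 18 to 38 mm above the stock's underside (this point 28 mm above). It swings level about the pivot, 42 mm from it, above the stock; the rib begins 60 mm from the pivot.
- lever (a joint): Lock lever, rad. 0 = unlocked, post out on the stock's -x side; pushed across the stock to the +x side (clockwise from above) to its stop at 1.2. Bites from about 0.25, gets stiffer (about 5 N at the post near the stop) and stays where left; past 0.9 the blade is locked, though forcing it (over about 0.5 N m) can make it slip.
- rail_face (a point): Straight aluminium rail on the robot's side of the guillotine bed, 300 mm long, 10 mm high above the bed; the bed's top is 12 mm above the mat. This point: middle of its inner face, 5 mm above the bed. x points from the rail across the bed away from the robot, y left along the rail. The guillotine is fixed, parallel to the case's straight side.
- fence_face (a point): Swing fence on the bed: aluminium bar 140 mm long, 16 wide, 14 high. This point: on its left long face, where the bevel's blade must lie, 7.5 mm above the bed; the face runs from 68 mm before it (rail end) to 72 mm beyond. x runs along the fence away from the rail, y out of this face to the left. Its pivot is 50 mm back along the bar, 45 mm from the rail.
- fence (a joint): Turn of the fence about its pivot, rad: 0 = square to the rail, growing as the far end swings right. It starts with the far end swung left, turns with light friction (0.06 N m, about 1 N at the blade's tip) and stays where left. Pushed by the blade it turns until the blade lies flat along it, and then stops the blade firmly.
- cell_a: Bystander: silver pouch cell, 78 x 46 x 9 mm.
- cell_b: Bystander: silver pouch cell, 78 x 46 x 9 mm.
- old_pack: Bystander: old grey battery, 96 x 48 x 34 mm.
- tape: Bystander: amber tape roll, 68 mm across, 14 mm high.
- driver: Bystander: screwdriver, 160 mm long.
- flux: Bystander: small jar, 40 mm across, 45 mm high.

How it is judged:
On the way:
1. the bevel lies in the case's corner, stock along the straight side and blade along the nose, with its lever locked (value of joint lever above 0.9 rad and angle between the x axis of blade_mid and the x axis of nose_face, either way round below 0.03 rad and angle between the y axis of stock_grip and the y axis of case_side, either way round below 0.03 rad and x of stock_grip in the frame of case_side above -0.0145 m and y of blade_mid in the frame of nose_face above -0.0125 m and height (world z) of stock_grip below 0.021 m), for 0.2 s.
At the end, for the whole second after the job is handed in: The fence has the nose's angle within 2 degrees (0.035 rad); the bevel, still locked (lever past 0.9 rad), lies flat and at rest on the guillotine's bed with its stock along the rail and its blade along the fence, each parallel within 0.025 rad and touching within 2 mm (angle between the x axis of fence_face and the x axis of nose_face, either way round below 0.035 rad and angle between the x axis of fence_face and the x axis of blade_mid, either way round below 0.025 rad and angle between the y axis of stock_grip and the y axis of rail_face, either way round below 0.025 rad and x of stock_grip in the frame of rail_face between 0.009 and 0.014 m and y of blade_mid in the frame of fence_face between 0.005 and 0.011 m and value of joint lever above 0.9 rad and height (world z) of stock_grip between 0.025 and 0.034 m and angle between stock_grip's own z axis and vertical below 0.05 rad and velocity of joint fence below 0.05 rad/s).
It fails at once if the battery case is pressed harder than 30 N (contact force between anything else and case above 30 N).
It fails at once if the guillotine, its rail or fence is pressed harder than 60 N (contact force between anything else and shear above 60 N).
It fails at once if a bystander is moved more than 20 mm (distance of any of cell_a, cell_b, old_pack, tape, driver, flux from where it was at the start of the episode above 0.02 m).
It also fails if it takes over 72 s, if anything falls off the work surface, if the arm or the gripper's body presses on something with over 40 N, if the wrist force passes 120 N, or if a joint passes its speed limit or range.

## Working session

There is one attempt and no reset: what is moved stays moved. The work goes in short steps, Python scripts to look and compute and a tool call to move; the robot and the scene stay as the last step left them, time stands still between calls to the robot, and variables do not carry over. Pictures are saved under pics/ and viewed, at most 10 in all, crops included, and the job is handed in when it is done.

Besides the shell and the picture viewer there is one more tool, called after "Emit:" as a command line: name --argument value ..., lists and objects as JSON in quotes. move_arm: Moves the arm, as the interface text tells. Its arguments: {"type":"object","properties":{"targets":{"type":"array","items":{"type":"array"}},"squeeze":{"type":"number"}},"required":["targets"]}

```bash
ls; mkdir -p pics; cat > h.py <<'E'
import numpy as np, cv2
from scipy.spatial.transform import Rotation as R
from workcell import env
def K(p):
    f=p["pixels"].shape[0]/2/np.tan(np.radians(p["fovy"])/2)
    return np.array([[f,0,p["cx"]],[0,f,p["cy"]],[0,0,1.]])
def ext(p,st=None):
    if "extrinsics" in p: return np.array(p["extrinsics"])
    T=np.eye(4); q=st["orientation"]; T[:3,:3]=R.from_quat([q[1],q[2],q[3],q[0]]).as_matrix(); T[:3,3]=st["tcp_pos"]
    return np.linalg.inv(T@np.array(p["mount"]))
F=np.diag([1,-1,-1.])
def back(p,uv,z,st=None):
    """pixels -> world points on plane height z"""
    uv=np.asarray(uv,float).reshape(-1,1,2)
    n=cv2.undistortPoints(uv,K(p),np.array(p["dist_coeffs"],float))[:,0]
    d=np.c_[n,np.ones(len(n))]@F
    E=ext(p,st); Rw=E[:3,:3].T; c=-Rw@E[:3,3]
    d=d@Rw.T
    return c+d*((z-c[2])/d[:,2])[:,None]
def proj(p,P,st=None):
    E=ext(p,st); P=np.asarray(P,float).reshape(-1,3); C=(P@E[:3,:3].T+E[:3,3])@F
    return cv2.projectPoints(C,np.zeros(3),np.zeros(3),K(p),np.array(p["dist_coeffs"],float))[0][:,0]
def save(p,n): cv2.imwrite("pics/"+n,cv2.cvtColor(p["pixels"],cv2.COLOR_RGB2BGR))
E
python3 - <<'E'
from h import *
np.set_printoptions(precision=4,suppress=True)
s=env.get_state(); print(s)
for cam in ["top","scene"]:
    p=env.read_camera(cam); save(p,cam+"0.png"); E=ext(p); print(cam,p["fovy"],p["dist_coeffs"],-E[:3,:3].T@E[:3,3])
    for t in ["case_side","nose_face","stock_grip","bevel_pivot","blade_mid","lever_tip","rail_face","fence_face","cell_a","old_pack","tape","driver","flux"]:
        r=env.landmark_of(t,p); print(t,[(np.round(a["centre"],4),round(a["confidence"],2)) for a in r[:2]])
E
```

```text
pics
{'clock': 0.0, 'joint_pos': array([1.1624, 0.314 , 0.045 , 1.3036, 0.    , 1.4312]), 'qvel': array([-0.0003, -0.0004, -0.0001, -0.0003, -0.0005, -0.0009]), 'tau': array([  0.0024, -48.063 ,  29.853 ,   0.0194,  -0.0002,   0.    ]), 'tcp_pos': array([0.1525, 0.5539, 0.2304]), 'orientation': array([-0.0003,  0.134 ,  0.991 , -0.0009]), 'wrist_force': array([-0.3109, -0.0725,  0.4191]), 'ft_torque': array([ 0.0361, -0.0359,  0.0439]), 'grip_force': 0.0, 'finger_gap': 0.08562383298321294}
top 49.39254889282813 [-0.1512  0.      0.      0.      0.    ] [0.3293 0.0811 1.1085]
case_side [(array([0.5286, 0.2441, 0.011 ]), 0.66), (array([ 0.5229,  0.4468, -0.0004]), 0.49)]
nose_face [(array([0.5682, 0.1782, 0.0069]), 0.59)]
stock_grip [(array([0.491 , 0.2945, 0.0144]), 0.64)]
bevel_pivot [(array([0.4875, 0.1939, 0.0031]), 0.89)]
blade_mid [(array([0.5173, 0.1462, 0.0085]), 0.92)]
lever_tip [(array([ 0.612 ,  0.4596, -0.0003]), 0.7), (array([0.4654, 0.2314, 0.0293]), 0.69)]
rail_face [(array([ 0.4964, -0.1711,  0.0166]), 0.59)]
fence_face [(array([ 0.591 , -0.2103,  0.0163]), 0.87)]
cell_
[... 559 characters left out ...]
4916, 0.2922, 0.0167]), 0.62)]
nose_face []
stock_grip [(array([0.4919, 0.2945, 0.02  ]), 0.67)]
bevel_pivot [(array([ 0.4857,  0.1915, -0.0048]), 0.83)]
blade_mid [(array([0.5161, 0.1458, 0.007 ]), 0.56)]
lever_tip [(array([0.4647, 0.2278, 0.0289]), 0.5)]
rail_face [(array([ 0.4971, -0.1675,  0.0153]), 0.67)]
fence_face [(array([ 0.5886, -0.2136,  0.022 ]), 0.65), (array([0.4929, 0.2946, 0.0137]), 0.34)]
cell_a [(array([ 0.7474,  0.0835, -0.0006]), 0.89)]
old_pack [(array([0.6939, 0.3822, 0.0038]), 0.85), (array([0.49  , 0.2932, 0.0162]), 0.46)]
tape [(array([ 0.3693,  0.4605, -0.0011]), 0.67)]
driver [(array([0.7667, 0.25  , 0.0001]), 0.64)]
flux [(array([ 0.6125,  0.4584, -0.001 ]), 0.8)]
```

View pics/top0.png

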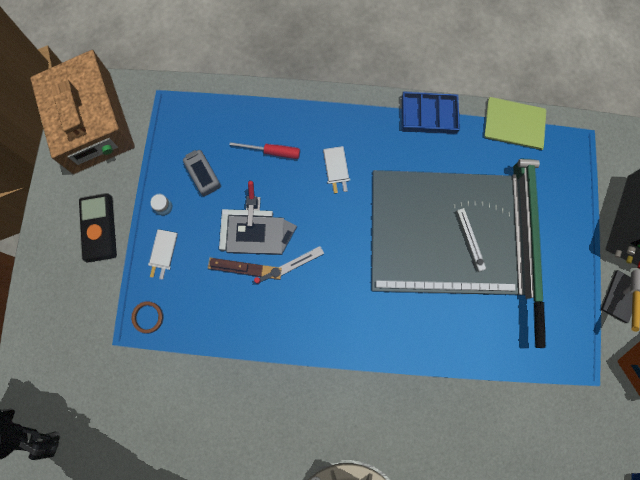

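```bash
python3 - <<'E'
from h import *
p=env.read_camera("top"); c=p["pixels"]
a,b=proj(p,[[0.66,0.40,0.0],[0.42,0.06,0]])
print(a,b)
x0,x1=sorted([int(a[0]),int(b[0])]);y0,y1=sorted([int(a[1]),int(b[1])]);print(x0,x1,y0,y1)
im=cv2.cvtColor(c[y0:y1,x0:x1],cv2.COLOR_RGB2BGR);k=min(800/im.shape[1],600/im.shape[0])
print(k);cv2.imwrite("pics/crop0.png",cv2.resize(im,None,fx=k,fy=k,interpolation=cv2.INTER_CUBIC))
E
```

```text
[192.28859009 189.1708215 ] [334.40014048 310.51144313]
192 334 189 310
4.958677685950414
```

View pics/crop0.png

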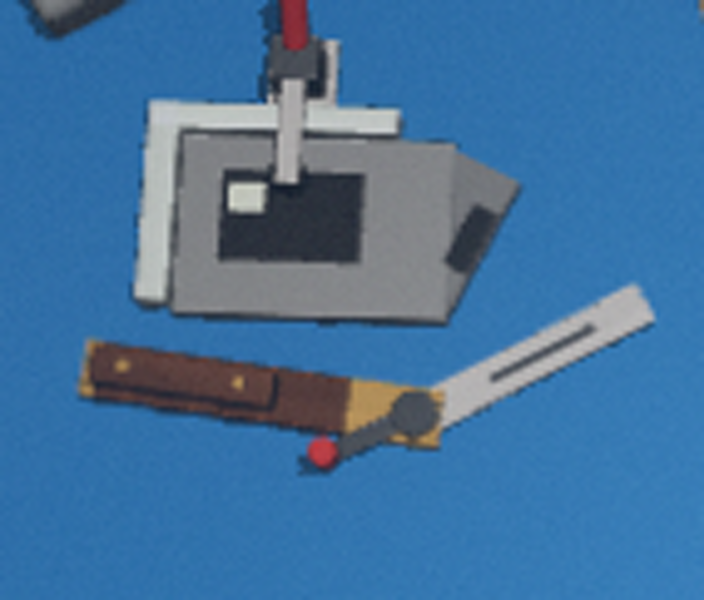

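The top view shows the bevel just on the robot's side of the case: rib near (235,266), pivot (275,272) and red post (257,280). The blade opens to (322,250). The guillotine is on the right, with the rail along row 285 and the fence swung left at (470,240). Next I'll back-project the case, bevel and guillotine edges.

```bash
python3 - <<'E'
from h import *
np.set_printoptions(precision=4,suppress=True)
p=env.read_camera("top"); s=env.get_state()
C=lambda l: np.array(l,float)/4.958677+[192,189]
def pr(n,px,z):
    w=back(p,px,z); d=w[1]-w[0]; print(n,w[:,:2].ravel(),"len",np.linalg.norm(d),"ang",np.degrees(np.arctan2(d[1],d[0])))
pr("side z14",C([[447,322],[174,313]]),.014)
pr("nose z14",C([[447,322],[519,186]]),.0136)
pr("rib",C([[275,393],[92,372]]),.034)
pr("stock ctr z16",C([[438,421],[85,368]]),.016)
pr("pivot-post",C([[413,412],[322,452]]),.038)
pr("blade",C([[440,405],[642,302]]),.010)
pr("rail in",[[515,285],[378,281]],.022)
pr("fence left",[[476,269],[458,211]],.026)
# tool move: to above bevel
q=s["orientation"];Rt=R.from_quat([q[1],q[2],q[3],q[0]]).as_matrix()
print(Rt.T@(np.array([0.45,0.24,0.30])-s["tcp_pos"])*1000, np.degrees(np.arctan2(Rt[1,1],Rt[0,1])))
w=env.read_camera("wrist"); print(w["fovy"],w["mount"])
E
```

```text
side z14 [0.5289 0.1815 0.5221 0.2998] len 0.1185025059167596 ang 93.27909108907177
nose z14 [0.5289 0.1816 0.5917 0.1567] len 0.0675334439268768 ang -21.656825390003025
rib [0.4884 0.2488 0.4901 0.3276] len 0.07876187455157978 ang 88.7392421500441
stock ctr z16 [0.4854 0.1807 0.4943 0.335 ] len 0.15451665365413036 ang 86.71299963659455
pivot-post [0.4851 0.1895 0.4648 0.2257] len 0.04142255800117861 ang 119.28804042570138
blade [0.4932 0.1811 0.5459 0.0988] len 0.09776937898989888 ang -57.39828310150382
rail in [ 0.5037 -0.3213  0.4878 -0.0257] len 0.29606657880423276 ang 93.08214801863531
fence left [ 0.5305 -0.233   0.655  -0.1897] len 0.13175755264001843 ang 19.175322117982926
[-370.0784 -224.1412  -68.6591] 74.59737997051158
60.39739250822487 [[ 0.0003  0.9619  0.2734  0.0684]
 [ 1.     -0.0005  0.0004 -0.0004]
 [ 0.0006  0.2734 -0.9619 -0.1417]
 [ 0.      0.      0.      1.    ]]
```

Emit:
move_arm --targets '[[[-50, -30, -14], [0, 0, 1], -1], [[-105, -63, -28], [0, 0, 2], -1], [[-160, -96, -42], [0, 0, 3], -1], [[-215, -129, -56], [0, 0, 4], -1], [[-265, -160, -69], [0, 0, 5], -1]]'

```text
clock: 2.17
tcp_pos: [0.3621, 0.3334, 0.2994]
orientation: [0.0, 0.543, 0.84, 0.0]
wrist_force: [0.5, 0.6, 0.6]
finger_gap: 0.0852
grip_force: 0.0
```

```bash
cat >> h.py <<'E'
def to(target,yaw):
    """shift (tool axes, mm) and turn (10deg units about tool z) to reach world TCP target with tool y at world yaw (deg)"""
    s=env.get_state();q=s["orientation"];Rt=R.from_quat([q[1],q[2],q[3],q[0]]).as_matrix()
    y=np.degrees(np.arctan2(Rt[1,1],Rt[0,1]))
    # desired frame
    c,n=np.cos(np.radians(yaw)),np.sin(np.radians(yaw)); Rd=np.array([[-n*1.,c,0],[c,n,0],[0,0,-1]]);
    rv=R.from_matrix(Rt.T@Rd).as_rotvec()
    print("t",round(s["clock"],2),"tcp",np.round(s["tcp_pos"],4),"yaw",round(y,2),"shift",np.round(Rt.T@(np.array(target)-s["tcp_pos"])*1000,1),"turn",np.round(np.degrees(rv)/10,2),"F",np.round(s["wrist_force"],1),"gap",round(s["finger_gap"],4))
E
python3 -c "
from h import *
to([.45,.24,.30],-3)"
```

```text
t 2.17 tcp [0.3621 0.3334 0.2994] yaw 24.28 shift [-121.3   41.7   -0.6] turn [ 0.01 -0.    2.73] F [0.5 0.6 0.6] gap 0.0852
```

Emit:
move_arm --targets '[[[-40, 14, 0], [0, 0, 0.9], -1], [[-80, 28, 0], [0, 0, 1.8], -1], [[-121, 42, 0], [0, 0, 2.7], -1], [[-121, 42, 0], [0, 0, 2.7], -1]]'

```text
clock: 2.68
tcp_pos: [0.4513, 0.2404, 0.2984]
orientation: [0.0, 0.723, 0.69, -0.0]
wrist_force: [-0.9, 0.5, -0.6]
finger_gap: 0.0853
grip_force: 0.0
```

```bash
python3 - <<'E'
from h import *
np.set_printoptions(precision=4,suppress=True)
s=env.get_state(); p=env.read_camera("wrist"); save(p,"w1.png")
import pickle; pickle.dump((s,p),open("w1.pkl","wb"))
print(s["tcp_pos"])
E
```

```text
[0.4513 0.2404 0.2984]
```

View pics/w1.png

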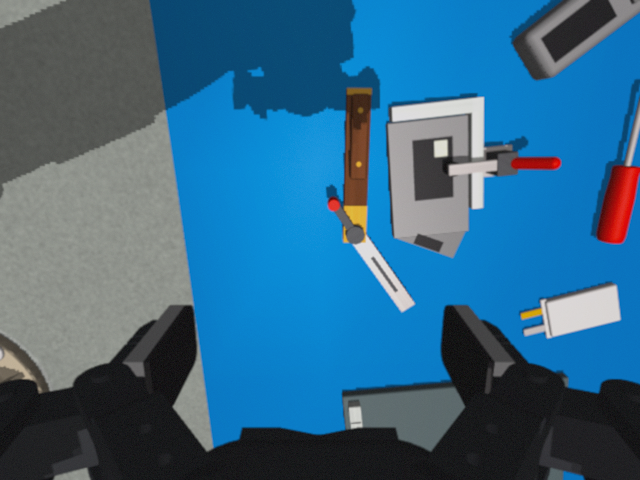

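The wrist view shows the stock from (359,88) to (354,242) and the red post at (334,205). The case side runs from (388,122) to (394,237) and the nose from there to (454,257).

```bash
python3 - <<'E'
from h import *
import pickle
s,p=pickle.load(open("w1.pkl","rb"))
im=cv2.cvtColor(p["pixels"][80:320,320:480],cv2.COLOR_RGB2BGR)
im=np.rot90(im) # left = bottom... 
cv2.imwrite("pics/crop1.png",cv2.resize(im,None,fx=3.3333,fy=3.3333,interpolation=cv2.INTER_CUBIC))
E
```

```text
(no output)
```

View pics/crop1.png

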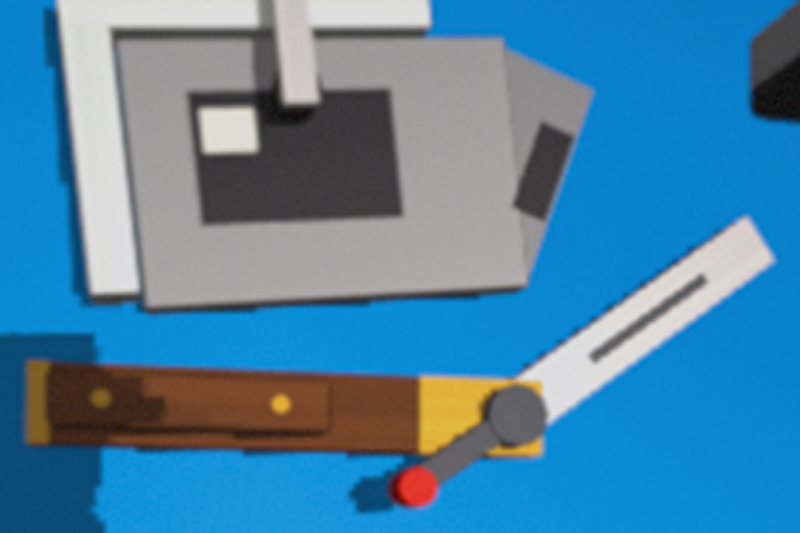

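The crop shows the case side from (148,305) to (525,286), the nose tip at (592,92), and the two rib screws at (101,398) and (281,404). The pivot is at (516,415), the post at (414,487), and the blade tip corners at (747,216) and (775,262).

```bash
python3 - <<'E'
from h import *
import pickle
np.set_printoptions(precision=4,suppress=True)
s,p=pickle.load(open("w1.pkl","rb"))
C=lambda l:[[320+159.5-Y/3.3333,80+X/3.3333] for X,Y in l]
def pr(n,px,z):
    w=back(p,C(px),z,s); d=w[1]-w[0]; print(n,w[:,:2].ravel(),"len",np.linalg.norm(d).round(4),"ang",np.degrees(np.arctan2(d[1],d[0])).round(2))
pr("side",[[525,286],[148,305]],.014)
pr("nose",[[527,283],[592,92]],.0136)
pr("stock up",[[540,381],[30,360]],.016)
pr("stock lo",[[540,457],[30,443]],.016)
pr("screws",[[281,404],[101,398]],.034)
pr("pivot-post",[[516,415],[414,487]],.038)
pr("blade up",[[540,363],[747,216]],.010)
pr("blade tip",[[747,216],[775,262]],.010)
for t in ["case_side","nose_face","stock_grip","bevel_pivot","blade_mid","lever_tip"]:
    pass
to([.489,.292,.12],-3)
E
```

```text
side [0.5303 0.185  0.5241 0.3022] len 0.1174 ang 93.03
nose [0.5314 0.1841 0.5936 0.1592] len 0.067 ang -21.86
stock up [0.4995 0.1819 0.5078 0.3359] len 0.1542 ang 86.92
stock lo [0.4751 0.1831 0.4838 0.337 ] len 0.1542 ang 86.78
screws [0.4921 0.2665 0.4947 0.3165] len 0.05 ang 86.99
pivot-post [0.4871 0.1966 0.4664 0.229 ] len 0.0385 ang 122.52
blade up [0.506  0.1799 0.555  0.1041] len 0.0902 ang -57.1
blade tip [0.555  0.1041 0.5395 0.0944] len 0.0183 ang -147.87
t 2.73 tcp [0.4501 0.2414 0.2985] yaw -2.51 shift [ 52.2  36.7 178.5] turn [-0.   -0.    0.05] F [-0.3  0.1  0.4] gap 0.0853
```

Emit:
move_arm --targets '[[[13, 10, 45], [0, 0, 0.05], 0], [[26, 20, 95], [0, 0, 0.05], 0], [[39, 30, 145], [0, 0, 0.05], 0], [[52, 40, 190], [0, 0, 0.05], 0], [[52, 40, 225], [0, 0, 0.05], 0]]'

```text
clock: 3.35
tcp_pos: [0.4906, 0.2944, 0.0718]
orientation: [-0.0, 0.723, 0.69, -0.0]
wrist_force: [0.1, -0.6, 0.2]
finger_gap: 0.0426
grip_force: 0.0
```

```bash
python3 -c "
from h import *
to([.4925,.2918,.0195],-3)
s=env.get_state(); p=env.read_camera('wrist'); save(p,'w2.png')
print([ (np.round(r['centre'],4),round(r['confidence'],2)) for t in ['stock_grip','lever_tip'] for r in env.landmark_of(t,p)])
print(proj(p,[[.4925,.2918,.034],[.4911,.2665,.034],[.4947,.3165,.034]],s))"
```

```text
t 3.35 tcp [0.4906 0.2944 0.0718] yaw -2.68 shift [-2.5  2.1 52.3] turn [-0.01 -0.    0.03] F [ 0.1 -0.6  0.2] gap 0.0426
[(array([0.4945, 0.2906, 0.0199]), 0.71), (array([0.4623, 0.2295, 0.0289]), 0.89)]
[[321.02466121 279.95217102]
 [320.47559253 329.04786444]
 [323.45283711 228.47487684]]
```

View pics/w2.png

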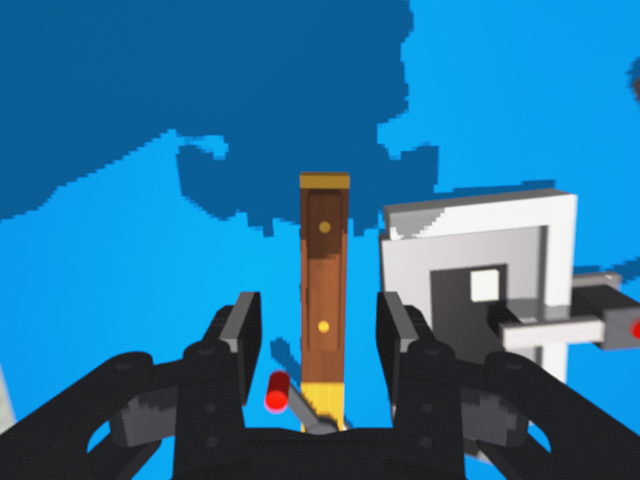

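The screws show at (323,327) and (325,227), within about 1 mm of where I predicted, so the fingers straddle the rib. I'll go down and grip.

Emit:
move_arm --targets '[[[-2.5, 3, 25], [0, 0, 0.03], 0], [[-2.5, 3, 45], [0, 0, 0.03], 0], [[-2.5, 3, 52.5], [0, 0, 0.03], 0], [[-2.5, 3, 52.5], [0, 0, 0.03], 0.3], [[-2.5, 3, 52.5], [0, 0, 0.03], 1]]' --squeeze 50

```text
clock: 4.12
tcp_pos: [0.4952, 0.2906, 0.0229]
orientation: [0.0, 0.726, 0.687, 0.001]
wrist_force: [-1.7, -2.0, 2.6]
finger_gap: 0.0145
grip_force: 49.1
```

Emit:
move_arm --targets '[[[0, 0, 0], [0, 0, 0], 1], [[0, 0, 0], [0, 0, 0], 1], [[0, 0, 0], [0, 0, 0], 1]]'

```text
clock: 4.5
tcp_pos: [0.4951, 0.2906, 0.0229]
orientation: [0.0, 0.727, 0.687, 0.001]
wrist_force: [-3.0, 1.2, 5.9]
finger_gap: 0.0144
grip_force: 49.7
```

```bash
python3 -c "
from h import *
to([.505,.280,.022],3)"
```

```text
t 4.5 tcp [0.4951 0.2906 0.0229] yaw -3.2 shift [-10.   10.4   0.9] turn [ 0.01 -0.01 -0.62] F [-3.   1.2  5.9] gap 0.0144
```

Emit:
move_arm --targets '[[[0, 0, -7], [0, 0, 0], 1], [[-5, 0, -7], [0, 0, -0.3], 1], [[-10, 6, -7], [0, 0, -0.6], 1], [[-10, 10, -7], [0, 0, -0.62], 1], [[-10, 10, -7], [0, 0, -0.62], 1]]'

```text
clock: 5.12
tcp_pos: [0.5042, 0.2795, 0.0281]
orientation: [-0.0, 0.689, 0.725, 0.0]
wrist_force: [0.0, -0.8, -5.1]
finger_gap: 0.0144
grip_force: 48.9
```

```bash
python3 -c "
from h import *
to([.513,.280,.022],3)
p=env.read_camera('top'); 
im=cv2.cvtColor(p['pixels'][189:310,192:334],cv2.COLOR_RGB2BGR)
cv2.imwrite('pics/c3.png',cv2.resize(im,None,fx=4.958677,fy=4.958677,interpolation=cv2.INTER_CUBIC))
s=env.get_state(); p=env.read_camera('wrist'); save(p,'w3.png')
for t in ['case_side','nose_face','stock_grip','bevel_pivot','blade_mid','lever_tip']:
  print(t,[ (np.round(r['centre'],4),round(r['confidence'],2)) for r in env.landmark_of(t,p)][:2])
"
```

```text
t 5.12 tcp [0.5042 0.2795 0.0281] yaw 2.93 shift [0.  8.8 6.1] turn [-0.   -0.   -0.01] F [ 0.  -0.8 -5.1] gap 0.0144
case_side []
nose_face []
stock_grip [(array([0.5024, 0.2785, 0.0192]), 0.76)]
bevel_pivot []
blade_mid []
lever_tip []
```

Emit:
move_arm --targets '[[[0, 0, 5], [0, 0, 0], 1], [[0, 3, 5], [0, 0, 0], 1], [[0, 6, 5], [0, 0, 0], 1], [[0, 7, 5], [0, 0, 0], 1], [[0, 8, 5], [0, 0, 0], 1]]'

```text
clock: 6.15
tcp_pos: [0.5119, 0.2798, 0.0232]
orientation: [-0.0, 0.688, 0.725, -0.0]
wrist_force: [-1.3, 0.5, -2.7]
finger_gap: 0.0146
grip_force: 49.2
```

Emit:
move_arm --targets '[[[0, 0, 0], [0, 0, 0], 1], [[0, 1, 0], [0, 0, 0], 1], [[0, 1, 0], [0, 0, 0], 1]]'

```text
clock: 6.52
tcp_pos: [0.5121, 0.2798, 0.0231]
orientation: [-0.0, 0.688, 0.725, -0.001]
wrist_force: [-3.1, -0.8, 0.0]
finger_gap: 0.0146
grip_force: 49.4
```

Emit:
move_arm --targets '[[[0, 1, 0], [0, 0, 0], 1], [[0, 1, 0], [0, 0, 0], 1]]'

```text
clock: 6.78
tcp_pos: [0.5123, 0.2798, 0.023]
orientation: [-0.001, 0.688, 0.726, -0.001]
wrist_force: [-6.2, 0.2, 1.6]
finger_gap: 0.0144
grip_force: 49.7
```

View pics/c3.png

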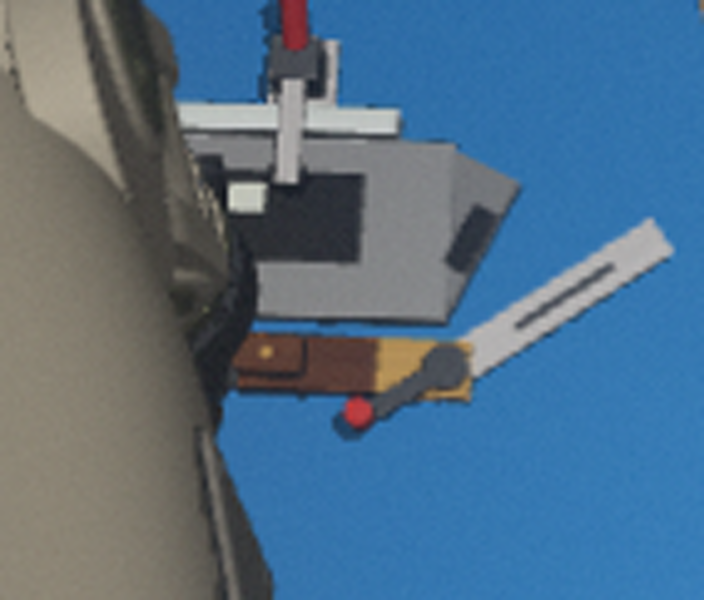

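The top crop shows the lifted bevel alongside the case with its pivot cap at (446,367). The nose corner is at (447,322). Contact is made at about 6 N, so next I'll work out the pivot's position along the side.

```bash
python3 -c "
from h import *
p=env.read_camera('top')
C=lambda l: np.array(l,float)/4.958677+[192,189]
c=back(p,C([[447,322]]),.014)[0]; v=back(p,C([[446,367]]),.043)[0]; e=back(p,C([[470,338],[472,400]]),.021)
ey=np.array([-.0523,.9986,0]); print('pivot-corner along y mm',(v-c)@ey*1000,'stock end',(e-c)@ey*1000)
to([.513,.278,.023],3)
im=cv2.cvtColor(p['pixels'][225:285,230:330],cv2.COLOR_RGB2BGR)
cv2.imwrite('pics/c4.png',cv2.resize(im,None,fx=8,fy=8,interpolation=cv2.INTER_CUBIC))
"
```

```text
pivot-corner along y mm -2.9634945248938123 stock end [-10.77089051 -12.96801029]
t 6.83 tcp [0.5122 0.2798 0.023 ] yaw 3.03 shift [-1.9  0.7  0. ] turn [-0.02  0.    0.  ] F [-6.5 -0.5  2.2] gap 0.0141
```

View pics/c4.png

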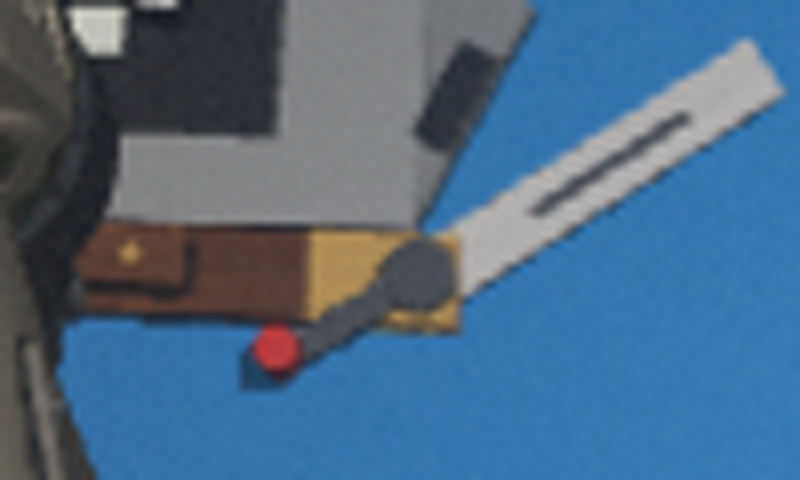

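Emit:
move_arm --targets '[[[0, -3, 0], [0, 0, 0], 1], [[-2.5, -3, 0], [0, 0, 0], 1], [[-2.5, 0.5, 0], [0, 0, 0], 1], [[-2.5, 0.5, 0], [0, 0, 0], 1], [[-2.5, -2, 0], [0, 0, 0], 1]]'

```text
clock: 7.45
tcp_pos: [0.5122, 0.2776, 0.0233]
orientation: [-0.0, 0.688, 0.725, 0.0]
wrist_force: [1.0, 0.5, -2.7]
finger_gap: 0.0145
grip_force: 49.3
```

```bash
python3 -c "
from h import *
to([.529,.0876,.10],-22)"
```

```text
t 7.45 tcp [0.5122 0.2776 0.0233] yaw 3.02 shift [-190.6    6.8  -76.8] turn [ 0.  -0.   2.5] F [ 1.   0.5 -2.7] gap 0.0145
```

Emit:
move_arm --targets '[[[0, 0, 0], [0, 0, 0], 0.3], [[0, 0, 0], [0, 0, 0], 0.2], [[0, 0, -10], [0, 0, 0], 0.2], [[0, 0, -40], [0, 0, 0], 0.2], [[0, 0, -80], [0, 0, 0], 0.2]]'

```text
clock: 8.07
tcp_pos: [0.5117, 0.277, 0.104]
orientation: [-0.0, 0.688, 0.725, -0.001]
wrist_force: [0.7, 0.5, -0.1]
finger_gap: 0.0345
grip_force: 0.0
```

```bash
python3 -c "
from h import *
to([.529,.0876,.10],-22)"
```

```text
t 8.07 tcp [0.5117 0.277  0.104 ] yaw 2.99 shift [-190.1    7.5    4.1] turn [-0.01  0.    2.5 ] F [ 0.7  0.5 -0.1] gap 0.0345
```

Emit:
move_arm --targets '[[[-45, 2, 0], [0, 0, 0.6], 1], [[-95, 4, 0], [0, 0, 1.2], 1], [[-145, 6, 0], [0, 0, 1.9], 1], [[-190, 7.5, 0], [0, 0, 2.5], 1], [[-190, 7.5, 0], [0, 0, 2.5], 1]]'

```text
clock: 8.7
tcp_pos: [0.5304, 0.0852, 0.1043]
orientation: [0.001, 0.83, 0.557, 0.001]
wrist_force: [-0.3, 0.5, 0.2]
finger_gap: -0.0002
grip_force: 0.0
```

```bash
python3 -c "
from h import *
import pickle
s=env.get_state(); p=env.read_camera('wrist'); save(p,'w4.png'); pickle.dump((s,p),open('w4.pkl','wb'))
to([.529,.0876,.005],-22)"
```

```text
t 8.75 tcp [0.5302 0.0867 0.1041] yaw -22.14 shift [ 0.3 -1.6 99.1] turn [ 0.01 -0.   -0.01] F [0.5 0.9 0.5] gap -0.0001
```

View pics/w4.png

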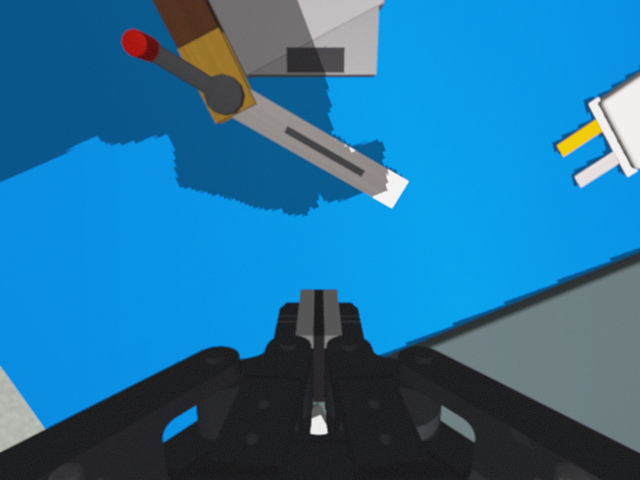

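The wrist view shows the nose edge level in the image, from (248,75) to (376,75), so the yaw matches it. The blade reaches from the pivot (225,95) to its tip (390,190), and the mat is clear beneath the shut fingers.

Emit:
move_arm --targets '[[[0, -1.5, 50], [0, 0, 0], 1], [[0, -1.5, 95], [0, 0, 0], 1], [[0, -1.5, 98], [0, 0, 0], 1], [[15, -1.5, 98], [0, 0, 0], 1], [[25, -1.5, 98], [0, 0, 0], 1]]'

```text
clock: 9.38
tcp_pos: [0.54, 0.1134, 0.0075]
orientation: [0.001, 0.829, 0.56, 0.002]
wrist_force: [0.1, 0.1, 0.2]
finger_gap: 0.0001
grip_force: 0.0
```

Emit:
move_arm --targets '[[[8, 0, 0], [0, 0, 0], 1], [[14, 0, 0], [0, 0, 0], 1], [[20, 0, 0], [0, 0, 0], 1], [[24, 0, 0], [0, 0, 0], 1], [[27, 0, 0], [0, 0, 0], 1]]'

```text
clock: 10.0
tcp_pos: [0.5476, 0.1369, 0.0052]
orientation: [-0.0, 0.829, 0.559, -0.0]
wrist_force: [0.1, -0.1, 0.3]
finger_gap: -0.0002
grip_force: 0.2
```

```bash
python3 -c "
from h import *
to([.5515,.1432,.005],-22)"
```

```text
t 10.0 tcp [0.5476 0.1369 0.0052] yaw -22.01 shift [7.3 1.3 0.2] turn [-0.  0. -0.] F [ 0.1 -0.1  0.3] gap -0.0002
```

Now I'll close in on the nose in small steps, watching the force.

Emit:
move_arm --targets '[[[2, 0, 0], [0, 0, 0], 1], [[4, 0, 0], [0, 0, 0], 1], [[5, 0, 0], [0, 0, 0], 1], [[6, 0, 0], [0, 0, 0], 1], [[7, 0, 0], [0, 0, 0], 1]]'

```text
clock: 10.62
tcp_pos: [0.5502, 0.1433, 0.0053]
orientation: [-0.0, 0.829, 0.559, 0.0]
wrist_force: [0.2, 0.3, 0.5]
finger_gap: 0.0
grip_force: 0.2
```

Emit:
move_arm --targets '[[[1, 0, 0], [0, 0, 0], 1], [[2, 0, 0], [0, 0, 0], 1], [[2, 0, 0], [0, 0, 0], 1]]'

```text
clock: 11.0
tcp_pos: [0.5509, 0.145, 0.0052]
orientation: [0.0, 0.829, 0.559, -0.0]
wrist_force: [-0.9, -2.6, -0.8]
finger_gap: 0.0
grip_force: 0.7
```

```bash
python3 -c "
from h import *
to([.5515,.1432,.005],-22)"
```

```text
t 11.0 tcp [0.5509 0.145  0.0052] yaw -22.0 shift [-1.5  1.2  0.2] turn [ 0.  0. -0.] F [-0.9 -2.6 -0.8] gap 0.0
```

Emit:
move_arm --targets '[[[1, 0, 0], [0, 0, 0], 1], [[2, 0, 0], [0, 0, 0], 1], [[2, 0, 0], [0, 0, 0], 1]]'

```text
clock: 11.38
tcp_pos: [0.551, 0.1453, 0.0052]
orientation: [0.001, 0.829, 0.559, -0.002]
wrist_force: [-1.3, -7.4, 3.2]
finger_gap: 0.0001
grip_force: 3.8
```

Emit:
move_arm --targets '[[[1, 0, 0], [0, 0, 0], 1], [[2, 0, 0], [0, 0, 0], 1], [[2, 0, 0], [0, 0, 0], 1]]'

```text
clock: 11.75
tcp_pos: [0.551, 0.1456, 0.0051]
orientation: [0.002, 0.83, 0.558, -0.003]
wrist_force: [-2.5, -12.3, 3.9]
finger_gap: -0.0003
grip_force: 6.4
```

```bash
python3 -c "
from h import *
import pickle
to([.5515,.1432,.005],-22)
s=env.get_state(); p=env.read_camera('wrist'); save(p,'w5.png'); pickle.dump((s,p),open('w5.pkl','wb'))
q=env.read_camera('top'); save(q,'t5.png'); pickle.dump((s,q),open('t5.pkl','wb'))
for t in ['nose_face','stock_grip','bevel_pivot','blade_mid','lever_tip']:
  print(t,[(np.round(r['centre'],4),round(r['confidence'],2)) for x in (p,q) for r in env.landmark_of(t,x)[:1]])
"
```

```text
t 11.75 tcp [0.551  0.1456 0.0051] yaw -22.12 shift [-2.1  1.4  0.1] turn [-0.    0.04 -0.01] F [ -2.5 -12.3   3.9] gap -0.0003
nose_face [(array([0.5613, 0.1755, 0.0111]), 0.96)]
stock_grip [(array([0.5128, 0.2832, 0.0166]), 0.67)]
bevel_pivot []
blade_mid [(array([0.5665, 0.1576, 0.0078]), 0.56)]
lever_tip [(array([0.4876, 0.2141, 0.0298]), 0.92)]
```

```bash
python3 - <<'E'
from h import *
import pickle
s=env.get_state(); p=env.read_camera('wrist'); s2,q=s,env.read_camera('top')
a=cv2.cvtColor(p['pixels'],cv2.COLOR_RGB2BGR)[0:300,100:500]
b=cv2.cvtColor(q['pixels'][215:290,230:330],cv2.COLOR_RGB2BGR)
b=cv2.resize(b,(400,300),interpolation=cv2.INTER_CUBIC)
cv2.imwrite('pics/m5.png',cv2.resize(np.hstack([a,b]),(800,300)))
for pic,st,n in((p,s,'wrist'),(q,None,'top')):
  for t,z in(('blade_mid',.01),('stock_grip',.016)):
    for r in env.regions_of(t,pic)[:1]:
        m=r['mask']; c=max(cv2.findContours(m.astype(np.uint8),0,1)[0],key=len)[:,0]
        w=back(pic,c,z,st)[:,:2].astype(np.float32)*1000
        print(n,t,round(r['confidence'],2),m.sum(),np.round(np.array(sum(map(list,map(np.atleast_1d,cv2.minAreaRect(w))),[])),1))
E
```

```text
wrist blade_mid 0.6 13089 [573.6 158.3  19.4  99.6  69.1]
wrist stock_grip 0.59 47204 [544.2 187.6  79.6 172.6  42.7]
top stock_grip 0.59 177 [509.4 306.   23.9  37.1   5.3]
```

View pics/m5.png

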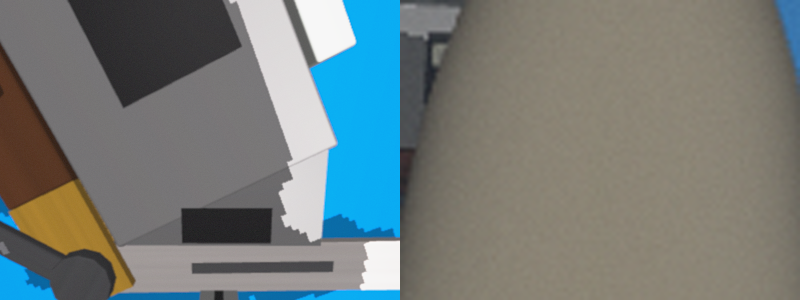

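The wrist half of the picture shows the nose edge along row 245 with the blade parallel just below it and the stock against the case side. The top half is hidden by the arm. I'll check the angle with edge fits.

```bash
python3 - <<'E'
from h import *
s=env.get_state(); p=env.read_camera('wrist'); im=p['pixels'].astype(float); g=cv2.GaussianBlur(im,(3,3),0)
blue=g[...,2]-g[...,0]; lum=g.sum(2)
def fit(n,cols,lo,hi,ch,z,sg):
    pts=[]
    for c in cols:
        d=sg*np.diff(ch[lo:hi,c]); r=int(np.argmax(d))
        k=d[max(r-1,0):r+2]; k=np.clip(k,0,None); off=(k*np.arange(len(k))).sum()/k.sum()-1 if k.sum()>0 else 0
        pts.append([c,lo+r+off+.5])
    pts=np.array(pts); A=np.polyfit(pts[:,0],pts[:,1],1); res=np.abs(pts[:,1]-np.polyval(A,pts[:,0])); ok=res<np.median(res)*2.5+.3
    A=np.polyfit(pts[ok,0],pts[ok,1],1); e=np.array([[c,np.polyval(A,c)] for c in(cols[0],cols[-1])])
    w=back(p,e,z,s); d=w[1]-w[0]; print(n,e.round(1).tolist(),w[0,:2].round(4),w[1,:2].round(4),ok.mean().round(2),'ang',np.degrees(np.arctan2(d[1],d[0])).round(2))
fit('blade low',list(range(240,295))+list(range(345,450)),280,300,blue,.010,1)
fit('nose/blade',list(range(235,375)),236,256,lum,.0136,1)
# world x along; expected pads
E
```

```text
blade low [[240.0, 292.3], [449.0, 289.7]] [0.5298 0.1652] [0.5993 0.1381] 1.0 ang -21.3
nose/blade [[235.0, 244.8], [374.0, 243.0]] [0.5369 0.1827] [0.5805 0.1657] 0.83 ang -21.32
```

The blade and nose edges are parallel to within 0.02°. I'll back off and go round to the lever.

Emit:
move_arm --targets '[[[-6, 0, 0], [0, 0, 0], 1], [[-20, 0, 0], [0, 0, 0], 1], [[-20, 0, -50], [0, 0, 0], 1], [[-20, 0, -85], [0, 0, 0], 1], [[-20, 0, -85], [0, 0, 0], 1]]'

```text
clock: 13.32
tcp_pos: [0.5473, 0.1304, 0.0935]
orientation: [0.001, 0.829, 0.559, 0.003]
wrist_force: [0.6, 0.5, -0.6]
finger_gap: -0.0001
grip_force: 0.0
```

```bash
python3 -c "
from h import *
to([.460,.2165,.09],3)"
```

```text
t 13.32 tcp [0.5473 0.1304 0.0935] yaw -22.0 shift [  47.1 -113.2    3. ] turn [ 0.04 -0.01 -2.5 ] F [ 0.6  0.5 -0.6] gap -0.0001
```

Emit:
move_arm --targets '[[[12, -28, 0], [0, 0, -0.6], 1], [[24, -57, 0], [0, 0, -1.3], 1], [[36, -85, 0], [0, 0, -1.9], 1], [[47, -113, 0], [0, 0, -2.5], 1], [[47, -113, 0], [0, 0, -2.5], 1]]'

```text
clock: 13.95
tcp_pos: [0.4552, 0.2169, 0.0891]
orientation: [-0.001, 0.687, 0.726, -0.001]
wrist_force: [0.2, 0.6, 0.9]
finger_gap: 0.0002
grip_force: 0.0
```

```bash
cat > look.py <<'E'
from h import *
import sys
np.set_printoptions(precision=4,suppress=True)
def red(pic,st,z=.038):
    g=cv2.cvtColor(pic['pixels'],cv2.COLOR_RGB2HSV); m=(((g[...,0]<8)|(g[...,0]>172))&(g[...,1]>170)&(g[...,2]>60)).astype(np.uint8)
    n,_,S,c=cv2.connectedComponentsWithStats(m)
    return [(S[i][4],c[i].round(1),back(pic,[c[i]],z,st)[0,:2]) for i in range(1,n) if S[i][4]>15]
if __name__=="__main__":
    s=env.get_state(); p=env.read_camera('wrist'); q=env.read_camera('top')
    print('wrist',red(p,s)); print('top',red(q,None))
    for t in sys.argv[1:]:
        print(t,[(np.round(r['centre'],4),round(r['confidence'],2)) for x in (p,q) for r in env.landmark_of(t,x)[:1]])
E
python3 look.py lever_tip bevel_pivot; python3 -c "
from h import *
to([.460,.2165,.022],3)"
```

```text
wrist [(np.int32(605), array([388.8, 270.7]), array([0.4909, 0.216 ]))]
top [(np.int32(229), array([280.7, 149.6]), array([0.7556, 0.2074]))]
lever_tip [(array([0.4875, 0.214 , 0.0303]), 0.7), (array([0.4941, 0.2138, 0.0283]), 0.57)]
bevel_pivot [(array([0.5174, 0.1812, 0.0021]), 0.78), (array([0.5149, 0.1796, 0.0036]), 0.66)]
t 14.25 tcp [0.4585 0.2157 0.0901] yaw 2.91 shift [ 0.8  1.6 68.1] turn [ 0.   -0.   -0.01] F [-0.5 -0.3 -0.8] gap -0.0001
```

Emit:
move_arm --targets '[[[2, 0, 40], [0, 0, 0], 1], [[3, 1, 68], [0, 0, 0], 1], [[3, 10, 68], [0, 0, 0], 1], [[3, 20, 68], [0, 0, 0], 1], [[3, 28, 68], [0, 0, 0], 1]]'

```text
clock: 14.88
tcp_pos: [0.485, 0.2222, 0.0233]
orientation: [-0.002, 0.688, 0.726, 0.0]
wrist_force: [-5.0, 3.9, 0.7]
finger_gap: -0.0003
grip_force: 2.9
```

Emit:
move_arm --targets '[[[0, 5, 0], [0, 0, 0], 1], [[0, 10, 0], [0, 0, 0], 1], [[0, 14, 0], [0, 0, 0], 1], [[0, 18, 0], [0, 0, 0], 1], [[0, 20, 0], [0, 0, 0], 1]]'

```text
clock: 15.5
tcp_pos: [0.5054, 0.2225, 0.0231]
orientation: [-0.001, 0.688, 0.726, 0.0]
wrist_force: [-4.6, 3.1, -1.5]
finger_gap: 0.0
grip_force: 2.2
```

```bash
python3 look.py lever_tip bevel_pivot; python3 -c "
from h import *
to([.52,.22,.022],3)"
```

```text
wrist [(np.int32(1121), array([372.8, 324.6]), array([0.5245, 0.2257]))]
top [(np.int32(197), array([280.8, 149.4]), array([0.7562, 0.2072]))]
lever_tip [(array([0.52  , 0.2183, 0.0284]), 0.62), (array([0.7456, 0.0893, 0.0021]), 0.48)]
bevel_pivot [(array([0.5187, 0.1795, 0.0025]), 0.79)]
t 15.8 tcp [0.5057 0.2224 0.0231] yaw 3.02 shift [-3.2 14.2  1.1] turn [-0.   -0.01  0.  ] F [-3.4  2.6  0.2] gap 0.0001
```

Emit:
move_arm --targets '[[[0, 4, 0], [0, 0, 0], 1], [[0, 8, 0], [0, 0, 0], 1], [[0, 11, 0], [0, 0, 0], 1], [[0, 13, 0], [0, 0, 0], 1], [[0, 13, 0], [0, 0, 0], 1]]'

```text
clock: 16.42
tcp_pos: [0.5173, 0.2211, 0.0224]
orientation: [-0.0, 0.689, 0.725, -0.002]
wrist_force: [-5.7, -2.0, -0.9]
finger_gap: -0.0002
grip_force: 3.0
```

Emit:
move_arm --targets '[[[0, 2, 0], [0, 0, 0], 1], [[0, 4, 0], [0, 0, 0], 1], [[0, 5, 0], [0, 0, 0], 1], [[0, 5, 0], [0, 0, 0], 1]]'

```text
clock: 16.92
tcp_pos: [0.5209, 0.2202, 0.022]
orientation: [-0.0, 0.689, 0.725, -0.004]
wrist_force: [-8.0, -6.3, 1.3]
finger_gap: 0.0002
grip_force: 4.3
```

```bash
python3 look.py lever_tip bevel_pivot; python3 -c "
from h import *
to([.52,.22,.022],3)"
```

```text
wrist [(np.int32(925), array([373.5, 331. ]), array([0.5404, 0.2217]))]
top [(np.int32(202), array([280.6, 149.3]), array([0.7563, 0.2077]))]
lever_tip [(array([0.5382, 0.2142, 0.0288]), 0.93), (array([0.5387, 0.2183, 0.0282]), 0.53)]
bevel_pivot [(array([0.5188, 0.1827, 0.0049]), 0.67)]
t 17.23 tcp [0.5209 0.2202 0.022 ] yaw 2.91 shift [-0.2 -0.9  0. ] turn [-0.03  0.02 -0.01] F [-7.7 -6.1  2. ] gap 0.0001
```

Emit:
move_arm --targets '[[[0, 1, 0], [0, 0, 0], 1], [[0, 3, 0], [0, 0, 0], 1], [[0, 3, 0], [0, 0, 0], 1]]'

```text
clock: 17.6
tcp_pos: [0.5221, 0.2199, 0.0217]
orientation: [-0.001, 0.689, 0.725, -0.005]
wrist_force: [-12.1, -7.2, 3.6]
finger_gap: 0.0001
grip_force: 6.3
```

Emit:
move_arm --targets '[[[0, -6, 0], [0, 0, 0], 1], [[0, -15, 0], [0, 0, 0], 1], [[0, -30, 0], [0, 0, 0], 1], [[0, -40, -45], [0, 0, 0], 1], [[0, -40, -105], [0, 0, 0], 1]]'

```text
clock: 18.23
tcp_pos: [0.484, 0.2204, 0.1272]
orientation: [-0.001, 0.688, 0.726, -0.002]
wrist_force: [1.3, 0.8, -0.3]
finger_gap: 0.0002
grip_force: 0.0
```

Emit:
move_arm --targets '[[[0, -8, -60], [0, 0, 0], 1], [[0, -8, -90], [0, 0, 0], 1], [[0, -8, -90], [0, 0, 0], 1]]'

```text
clock: 18.6
tcp_pos: [0.48, 0.2211, 0.2208]
orientation: [0.002, 0.688, 0.726, 0.003]
wrist_force: [0.9, 0.7, 0.2]
finger_gap: 0.0
grip_force: 0.0
```

```bash
python3 look.py lever_tip bevel_pivot; python3 - <<'E'
from h import *
import pickle
to([.5122,.2776,.06],3)
s=env.get_state(); p=env.read_camera('wrist'); save(p,'w6.png'); pickle.dump((s,p),open('w6.pkl','wb'))
P=proj(p,[[.56,.30,.01],[.48,.30,.01],[.62,.10,.01],[.48,.1,.01]],s); print(P.round())
E
```

```text
wrist [(np.int32(802), array([551.2, 172.9]), array([0.6618, 0.2601])), (np.int32(1632), array([628.5, 244.5]), array([0.7361, 0.2056])), (np.int32(188), array([387. , 219.2]), array([0.5377, 0.2167]))]
top [(np.int32(221), array([281. , 149.6]), array([0.7558, 0.2067]))]
lever_tip [(array([0.5364, 0.2121, 0.0298]), 0.9), (array([0.5387, 0.2149, 0.0301]), 0.54)]
bevel_pivot [(array([0.514 , 0.1841, 0.0012]), 0.7), (array([0.5176, 0.1796, 0.0035]), 0.67)]
t 18.9 tcp [0.4777 0.2201 0.2157] yaw 3.0 shift [ 55.7  37.9 155.5] turn [-0.02  0.   -0.  ] F [-0.5  0.4 -0.3] gap 0.0001
[[426. 112.]
 [326. 106.]
 [463. 338.]
 [314. 331.]]
```

```bash
cat > edge.py <<'E'
from h import *
def edge(p,s,a,b,z,n,half=5,N=60,ch=None):
    """fit the strongest edge near world segment a-b (xy, m) at height z; prints world end points, angle"""
    a=np.r_[a,z];b=np.r_[b,z];d=(b-a)/np.linalg.norm(b-a);nn=np.array([-d[1],d[0],0])
    g=cv2.GaussianBlur(p['pixels'],(3,3),0).astype(np.float32)
    o=np.linspace(-half,half,8*half+1)/1000; T=np.linspace(0,1,N)
    P=(a+T[:,None]*(b-a))[:,None]+o[None,:,None]*nn
    uv=proj(p,P.reshape(-1,3),s).astype(np.float32).reshape(N,-1,2)
    v=cv2.remap(g,uv[...,0],uv[...,1],1)
    gr=np.abs(np.diff(v,axis=1)).sum(2) if ch is None else np.clip(np.diff(v@np.array(ch,np.float32),axis=1),0,None)
    k=gr.argmax(1); w=np.array([np.average(np.arange(max(i-3,0),min(i+4,gr.shape[1])),weights=gr[j,max(i-3,0):i+4]+1e-6) for j,i in enumerate(k)])
    off=o[0]+(w+.5)*(o[1]-o[0]); x=T*np.linalg.norm(b-a)
    A=np.polyfit(x,off,1)
    for _ in range(3):
        r=np.abs(off-np.polyval(A,x)); ok=r<=max(.0006,1.5*np.median(r)); A=np.polyfit(x[ok],off[ok],1)
    base=np.degrees(np.arctan2(d[1],d[0]))
    print(n,'offset mm at ends',np.round(np.polyval(A,[0,x[-1]])*1000,2),'ang',round(base+np.degrees(np.arctan(A[0])),2),'inl',ok.mean().round(2),'rms',np.round(1000*np.sqrt(np.mean((off-np.polyval(A,x))[ok]**2)),2))
E
python3 - <<'E'
from edge import *
import pickle
s,p=pickle.load(open('w6.pkl','rb'))
u=lambda a:np.array([np.cos(np.radians(a)),np.sin(np.radians(a))])
piv=np.array([.517,.180]); d=u(-21.6); n=u(68.4); ey=u(93); ex=u(3)
edge(p,s,piv+.03*d-.009*n,piv+.1*d-.009*n,.010,'blade outer')
edge(p,s,piv+.02*d+.009*n,piv+.07*d+.009*n,.0136,'nose')
edge(p,s,piv+.085*d+.009*n,piv+.106*d+.009*n,.010,'blade inner free')
edge(p,s,piv-.012*ex+.0*ey,piv-.012*ex+.14*ey,.016,'stock -x')
edge(p,s,piv+.012*ex+.02*ey,piv+.012*ex+.12*ey,.015,'stock/case')
E
```

```text
blade outer offset mm at ends [-1.15 -1.09] ang -21.55 inl 1.0 rms 0.19
nose offset mm at ends [-0.01  0.92] ang -20.53 inl 0.88 rms 0.27
blade inner free offset mm at ends [-0.47 -0.5 ] ang -21.7 inl 1.0 rms 0.15
stock -x offset mm at ends [-0.25  0.91] ang 93.47 inl 0.98 rms 0.24
stock/case offset mm at ends [-1.76 -1.12] ang 93.37 inl 0.92 rms 0.21
```

The bevel is locked and parallel to the case: stock to blade 115.0°, against a case corner of 114.9°. Next I'll re-grip the rib.

Emit:
move_arm --targets '[[[20, 14, 50], [0, 0, 0], 0.2], [[40, 28, 90], [0, 0, 0], 0.2], [[55.5, 37, 125], [0, 0, 0], 0.2], [[55.5, 37, 155], [0, 0, 0], 0.2], [[55.5, 37, 155], [0, 0, 0], 0.2]]'

```text
clock: 19.58
tcp_pos: [0.5099, 0.2768, 0.0588]
orientation: [-0.002, 0.688, 0.725, -0.003]
wrist_force: [-0.7, 0.1, -0.9]
finger_gap: 0.0343
grip_force: 0.0
```

```bash
python3 - <<'E'
from edge import *
to([.5122,.2776,.0235],3)
s=env.get_state(); p=env.read_camera('wrist')
u=lambda a:np.array([np.cos(np.radians(a)),np.sin(np.radians(a))])
c=np.array([.5118,.280]); ey=u(93); ex=u(3)
for sg in(-1,1): edge(p,s,c+sg*.008*ex+.0*ey,c+sg*.008*ex+.035*ey,.034,'rib %d'%sg)
edge(p,s,c+.04*ey-.007*ex,c+.04*ey+.007*ex,.034,'rib end')
E
```

```text
t 19.57 tcp [0.5099 0.2768 0.0588] yaw 3.01 shift [ 0.8  2.6 35.3] turn [-0.04  0.01  0.  ] F [-0.7  0.1 -0.9] gap 0.0343
rib -1 offset mm at ends [2.18 2.59] ang 93.68 inl 1.0 rms 0.05
rib 1 offset mm at ends [-4.51 -3.03] ang 95.41 inl 0.98 rms 0.28
rib end offset mm at ends [0.89 0.97] ang 3.34 inl 1.0 rms 0.02
```

Emit:
move_arm --targets '[[[1, 2.5, 25], [0, 0, 0], 0.2], [[1, 2.5, 35], [0, 0, 0], 0.2], [[1, 2.5, 36], [0, 0, 0], 0.2], [[1, 2.5, 36], [0, 0, 0], 1], [[1, 2.5, 36], [0, 0, 0], 1]]' --squeeze 60

```text
clock: 20.25
tcp_pos: [0.513, 0.2788, 0.0275]
orientation: [-0.001, 0.688, 0.726, -0.001]
wrist_force: [-8.0, -0.1, 6.7]
finger_gap: 0.0143
grip_force: 58.8
```

Emit:
move_arm --targets '[[[0, 0, 0], [0, 0, 0], 1], [[0, 0, 0], [0, 0, 0], 1], [[0, 0, 0], [0, 0, 0], 1]]'

```text
clock: 20.62
tcp_pos: [0.5129, 0.2788, 0.0275]
orientation: [-0.001, 0.688, 0.726, -0.001]
wrist_force: [-6.9, -0.8, 7.0]
finger_gap: 0.0142
grip_force: 58.7
```

```bash
python3 - <<'E'
from h import *
to([.5122,.2776,.0235],3)
E
```

```text
t 20.62 tcp [0.5129 0.2788 0.0275] yaw 3.04 shift [-1.1 -0.8  4. ] turn [-0.02 -0.    0.  ] F [-6.9 -0.8  7. ] gap 0.0142
```

Emit:
move_arm --targets '[[[0, -2, 0], [0, 0, 0], 0.3], [[0, -2, 3], [0, 0, 0], 0.3], [[0, -2, 4], [0, 0, 0], 0.3], [[0, -2, 4], [0, 0, 0], 1], [[0, -2, 4], [0, 0, 0], 1]]' --squeeze 80

```text
clock: 21.25
tcp_pos: [0.5124, 0.2787, 0.0224]
orientation: [-0.0, 0.688, 0.725, -0.0]
wrist_force: [-3.7, -0.0, 4.2]
finger_gap: 0.0136
grip_force: 79.2
```

Emit:
move_arm --targets '[[[0, 0, 0], [0, 0, 0], 1], [[0, 0, 0], [0, 0, 0], 1]]'

```text
clock: 21.5
tcp_pos: [0.5124, 0.2787, 0.0224]
orientation: [-0.0, 0.688, 0.725, -0.0]
wrist_force: [-3.7, -1.2, 6.2]
finger_gap: 0.0136
grip_force: 79.2
```

```bash
python3 - <<'E'
from h import *
to([.5122,.2776,.0235],3)
E
```

```text
t 21.5 tcp [0.5124 0.2787 0.0224] yaw 3.01 shift [-1.  -0.3 -1.1] turn [-0.01 -0.    0.  ] F [-3.7 -1.2  6.2] gap 0.0136
```

Grip height is good. I'll ease the bevel away from the case, lift it and carry it to the guillotine.

Emit:
move_arm --targets '[[[-3, -4, 0], [0, 0, 0], 1], [[-6, -6, -15], [0, 0, 0], 1], [[-12, -6, -45], [0, 0, 0], 1], [[-40, -6, -62], [0, 0, 0], 1], [[-80, -6, -62], [0, 0, 0], 1]]'

```text
clock: 22.12
tcp_pos: [0.5123, 0.1985, 0.0862]
orientation: [0.001, 0.688, 0.726, 0.001]
wrist_force: [0.7, -1.3, -5.2]
finger_gap: 0.0139
grip_force: 78.5
```

Emit:
move_arm --targets '[[[-45, 0, 0], [0, 0, 0], 1], [[-90, 3, 0], [0, 0, 0], 1], [[-135, 6, 0], [0, 0, 0], 1], [[-180, 9, 0], [0, 0, 0], 1], [[-220, 12, 0], [0, 0, 0], 1]]'

```text
clock: 22.75
tcp_pos: [0.5341, -0.0223, 0.0844]
orientation: [-0.0, 0.689, 0.725, -0.0]
wrist_force: [0.7, 0.3, -4.6]
finger_gap: 0.0138
grip_force: 78.5
```

```bash
python3 - <<'E'
from edge import *
import pickle
to([.507,-.028,.085],3)
s=env.get_state(); p=env.read_camera('wrist'); save(p,'w7.png'); pickle.dump((s,p),open('w7.pkl','wb'))
q=env.read_camera('top'); save(q,'t7.png'); pickle.dump((s,q),open('t7.pkl','wb'))
for t in ['rail_face','fence_face','bevel_pivot','stock_grip']:
  print(t,[(np.round(r['centre'],4),round(r['confidence'],2)) for x in (p,q) for r in env.landmark_of(t,x)[:1]])
print(proj(p,[[.4893,-.03,.022],[.492,-.08,.022]],s).round())
E
```

```text
t 22.75 tcp [ 0.5341 -0.0223  0.0844] yaw 2.94 shift [ -4.3 -27.3  -0.6] turn [-0.01 -0.   -0.01] F [ 0.7  0.3 -4.6] gap 0.0138
rail_face []
fence_face [(array([ 0.5913, -0.2107,  0.0188]), 0.95)]
bevel_pivot [(array([0.567 , 0.1736, 0.0077]), 0.38)]
stock_grip [(array([ 0.5334, -0.0266,  0.0804]), 0.79)]
[[231. 268.]
 [236. 352.]]
```

```bash
python3 - <<'E'
from edge import *
import pickle
s,p=pickle.load(open('w7.pkl','rb')); s2,q=pickle.load(open('t7.pkl','rb'))
edge(p,s,[.4895,-.03],[.4916,-.07],.022,'rail wrist (from .4895,-.03)',half=10)
edge(q,None,[.4930,-.10],[.5030,-.30],.022,'rail top (from .4930,-.10)',half=8)
edge(q,None,[.5355,-.231],[.645,-.193],.026,'fence left',half=8)
g=p['pixels']; 
for r in (280,300,320): print(r,[tuple(map(int,g[r,c])) for c in range(190,280,6)])
im=cv2.cvtColor(p['pixels'],cv2.COLOR_RGB2BGR); t=cv2.cvtColor(q['pixels'],cv2.COLOR_RGB2BGR)[200:320,350:550]
E
```

```text
rail wrist (from .4895,-.03) offset mm at ends [1.45 1.69] ang -86.66 inl 1.0 rms 0.05
rail top (from .4930,-.10) offset mm at ends [0.99 2.22] ang -86.79 inl 0.58 rms 0.91
fence left offset mm at ends [-7.31  7.53] ang 26.43 inl 0.77 rms 1.61
280 [(10, 168, 241), (10, 170, 241), (73, 130, 185), (222, 226, 223), (244, 245, 243), (246, 246, 245), (245, 245, 244), (246, 246, 245), (99, 105, 105), (140, 158, 161), (141, 155, 159), (140, 156, 158), (140, 157, 160), (139, 155, 157), (139, 155, 157)]
300 [(10, 168, 241), (10, 168, 240), (7, 166, 240), (142, 158, 161), (244, 244, 243), (245, 245, 244), (245, 245, 244), (245, 245, 244), (91, 90, 90), (139, 156, 159), (138, 154, 157), (137, 153, 156), (139, 156, 159), (140, 158, 160), (139, 156, 158)]
320 [(10, 165, 240), (10, 168, 240), (10, 168, 240), (135, 150, 153), (244, 244, 243), (244, 244, 243), (245, 245, 244), (244, 244, 244), (143, 145, 141), (136, 153, 155), (137, 154, 155), (93, 103, 105), (36, 37, 41), (39, 39, 42), (61, 60, 62)]
```

Emit:
move_arm --targets '[[[-4, -13, 0], [0, 0, 0], 1], [[-4, -25, 0], [0, 0, 0], 1], [[-4, -25, 25], [0, 0, 0], 1], [[-4, -25, 42], [0, 0, 0], 1], [[-4, -25, 46], [0, 0, 0], 1]]'

```text
clock: 23.88
tcp_pos: [0.508, -0.0256, 0.0373]
orientation: [-0.001, 0.688, 0.725, -0.001]
wrist_force: [-0.2, -0.6, -4.3]
finger_gap: 0.0136
grip_force: 78.5
```

Emit:
move_arm --targets '[[[0, 0, 2], [0, 0, 0], 1], [[0, 0, 4], [0, 0, 0], 1], [[0, 0, 5], [0, 0, 0], 1], [[0, 0, 5], [0, 0, 0], 1]]'

```text
clock: 24.38
tcp_pos: [0.5105, -0.0258, 0.0344]
orientation: [0.001, 0.688, 0.725, 0.0]
wrist_force: [-3.5, 1.4, 5.0]
finger_gap: 0.0136
grip_force: 79.7
```

```bash
python3 - <<'E'
from h import *
to([.502,-.028,.0344],3)
E
```

```text
t 24.38 tcp [ 0.5105 -0.0258  0.0344] yaw 3.01 shift [-1.7 -8.6 -0. ] turn [0.01 0.   0.  ] F [-3.5  1.4  5. ] gap 0.0136
```

Emit:
move_arm --targets '[[[0, -3, -2], [0, 0, 0], 1], [[0, -6, -2], [0, 0, 0], 1], [[0, -8, -2], [0, 0, 0], 1], [[0, -8, -2], [0, 0, 0], 1]]'

```text
clock: 24.88
tcp_pos: [0.5023, -0.0264, 0.0353]
orientation: [0.0, 0.688, 0.725, 0.0]
wrist_force: [1.2, 0.8, -2.9]
finger_gap: 0.0136
grip_force: 78.8
```

Emit:
move_arm --targets '[[[0, -1, 0], [0, 0, 0], 1], [[0, -2, 0], [0, 0, 0], 1], [[0, -2, 0], [0, 0, 0], 1]]'

```text
clock: 25.25
tcp_pos: [0.5015, -0.0265, 0.0356]
orientation: [0.001, 0.688, 0.725, 0.001]
wrist_force: [5.2, 0.3, -5.2]
finger_gap: 0.0134
grip_force: 78.7
```

```bash
python3 - <<'E'
from h import *
to([.502,-.028,.0344],3)
print(env.get_state()["ft_torque"])
E
```

```text
t 25.25 tcp [ 0.5015 -0.0265  0.0356] yaw 3.02 shift [-1.6  0.4  1.2] turn [0.02 0.   0.  ] F [ 5.2  0.3 -5.2] gap 0.0134
[ 0.30011834 -1.07134337  0.35701056]
```

Emit:
move_arm --targets '[[[-8, 0, 1.5], [0, 0, 0], 1], [[-20, 0, 1.5], [0, 0, 0], 1], [[-32, 0, 1.5], [0, 0, 0], 1], [[-42, 0, 1.5], [0, 0, 0], 1], [[-50, 0, 1.5], [0, 0, 0], 1]]'

```text
clock: 25.88
tcp_pos: [0.5044, -0.0748, 0.0346]
orientation: [0.0, 0.688, 0.726, 0.003]
wrist_force: [5.3, 8.5, 0.6]
finger_gap: 0.0139
grip_force: 79.3
```

Emit:
move_arm --targets '[[[-4, 0, 0], [0, 0, 0], 1], [[-8, 0, 0], [0, 0, 0], 1], [[-12, 0, 0], [0, 0, 0], 1], [[-14, 0, 0], [0, 0, 0], 1], [[-14, 0, 0], [0, 0, 0], 1]]'

```text
clock: 26.5
tcp_pos: [0.5053, -0.0891, 0.0346]
orientation: [0.001, 0.688, 0.726, 0.002]
wrist_force: [4.7, 5.1, 0.1]
finger_gap: 0.0138
grip_force: 79.3
```

```bash
python3 - <<'E'
from h import *
to([.506,-.103,.0344],3)
p=env.read_camera('top'); s=env.get_state(); w=env.read_camera('wrist')
for t in ['fence_face','blade_mid','bevel_pivot']:
  print(t,[(np.round(r['centre'],4),round(r['confidence'],2)) for x in(p,w) for r in env.landmark_of(t,x)[:1]])
E
```

```text
t 26.5 tcp [ 0.5053 -0.0891  0.0346] yaw 3.08 shift [-13.9  -0.    0.1] turn [ 0.02 -0.01  0.01] F [4.7 5.1 0.1] gap 0.0138
fence_face []
blade_mid []
bevel_pivot []
```

Emit:
move_arm --targets '[[[-2, 0, 0], [0, 0, 0], 1], [[-4, 0, 0], [0, 0, 0], 1], [[-6, 0, 0], [0, 0, 0], 1], [[-7, 0, 0], [0, 0, 0], 1], [[-7, 0, 0], [0, 0, 0], 1]]'

```text
clock: 27.52
tcp_pos: [0.5056, -0.0956, 0.0346]
orientation: [0.0, 0.688, 0.726, 0.003]
wrist_force: [5.6, 7.5, 0.9]
finger_gap: 0.0136
grip_force: 79.3
```

Emit:
move_arm --targets '[[[-1, 0, 0], [0, 0, 0], 1], [[-2, 0, 0], [0, 0, 0], 1], [[-3, 0, 0], [0, 0, 0], 1], [[-3, 0, 0], [0, 0, 0], 1]]'

```text
clock: 28.02
tcp_pos: [0.5058, -0.0984, 0.0346]
orientation: [0.0, 0.688, 0.726, 0.003]
wrist_force: [6.4, 7.4, 0.8]
finger_gap: 0.0136
grip_force: 79.3
```

```bash
python3 - <<'E'
from h import *
to([.506,-.103,.0344],3)
s=env.get_state(); w=env.read_camera('wrist')
for t in ['fence_face','blade_mid','bevel_pivot','lever_tip']:
  for r in env.regions_of(t,w)[:1]: print(t,round(r['confidence'],2),r['mask'].sum(),np.argwhere(r['mask']).mean(0).round())
E
```

```text
t 28.02 tcp [ 0.5058 -0.0984  0.0346] yaw 3.1 shift [-4.6 -0.   0.2] turn [ 0.02 -0.02  0.01] F [6.4 7.4 0.8] gap 0.0136
bevel_pivot 0.83 13237 [297. 318.]
```

Emit:
move_arm --targets '[[[-1, 0, 0], [0, 0, 0], 1], [[-2, 0, 0], [0, 0, 0], 1], [[-2, 0, 0], [0, 0, 0], 1]]'

```text
clock: 28.65
tcp_pos: [0.5059, -0.1004, 0.0346]
orientation: [0.0, 0.688, 0.726, 0.003]
wrist_force: [5.7, 8.1, -0.1]
finger_gap: 0.0136
grip_force: 79.3
```

Emit:
move_arm --targets '[[[-1, 0, 0], [0, 0, 0], 1], [[-1.5, 0, 0], [0, 0, 0], 1], [[-1.5, 0, 0], [0, 0, 0], 1]]'

```text
clock: 29.02
tcp_pos: [0.506, -0.1018, 0.0346]
orientation: [0.0, 0.688, 0.726, 0.003]
wrist_force: [5.7, 9.4, 0.3]
finger_gap: 0.0134
grip_force: 79.3
```

Emit:
move_arm --targets '[[[-1, 0, 0], [0, 0, 0], 1], [[-1, 0, 0], [0, 0, 0], 1], [[-1, 0, 0], [0, 0, 0], 1]]'

```text
clock: 29.4
tcp_pos: [0.506, -0.1029, 0.0346]
orientation: [0.0, 0.688, 0.726, 0.003]
wrist_force: [5.9, 8.6, 0.6]
finger_gap: 0.0137
grip_force: 79.3
```

```bash
python3 - <<'E'
from h import *
to([.506,-.103,.0344],3)
E
```

```text
t 29.4 tcp [ 0.506  -0.1029  0.0346] yaw 3.11 shift [-0.1 -0.   0.2] turn [ 0.02 -0.02  0.01] F [5.9 8.6 0.6] gap 0.0137
```

Emit:
move_arm --targets '[[[-1, 0, 0], [0, 0, 0], 1], [[-1, 0, 0], [0, 0, 0], 1]]'

```text
clock: 29.65
tcp_pos: [0.506, -0.1039, 0.0346]
orientation: [0.0, 0.688, 0.726, 0.003]
wrist_force: [5.9, 8.6, 0.2]
finger_gap: 0.0138
grip_force: 79.3
```

Emit:
move_arm --targets '[[[-1, 0, 0], [0, 0, 0], 1], [[-1, 0, 0], [0, 0, 0], 1]]'

```text
clock: 29.9
tcp_pos: [0.5061, -0.1049, 0.0346]
orientation: [0.0, 0.688, 0.726, 0.003]
wrist_force: [5.9, 7.6, -0.4]
finger_gap: 0.0138
grip_force: 79.3
```

Emit:
move_arm --targets '[[[-1, 0, 0], [0, 0, 0], 1], [[-1, 0, 0], [0, 0, 0], 1]]'

```text
clock: 30.15
tcp_pos: [0.5062, -0.1059, 0.0346]
orientation: [0.0, 0.688, 0.726, 0.003]
wrist_force: [5.7, 7.2, -0.4]
finger_gap: 0.0139
grip_force: 79.3
```

```bash
python3 - <<'E'
from h import *
to([.506,-.103,.0344],3)
p=env.read_camera('scene'); save(p,'s8.png')
for t in ['fence_face','blade_mid','bevel_pivot','lever_tip']:
  print(t,[(np.round(r['centre'],4),round(r['confidence'],2)) for r in env.landmark_of(t,p)[:1]])
E
```

```text
t 30.15 tcp [ 0.5062 -0.1059  0.0346] yaw 3.11 shift [ 2.9 -0.1  0.2] turn [ 0.03 -0.02  0.01] F [ 5.7  7.2 -0.4] gap 0.0139
fence_face [(array([ 0.5956, -0.2502,  0.0197]), 0.61)]
blade_mid [(array([ 0.5107, -0.205 ,  0.0083]), 0.73)]
bevel_pivot [(array([ 0.5121, -0.2062,  0.0081]), 0.63)]
lever_tip [(array([ 0.5349, -0.1721,  0.0394]), 0.61)]
```

```bash
python3 - <<'E'
from edge import *
s=env.get_state(); w=env.read_camera('wrist'); t=env.read_camera('top'); p=env.read_camera('scene')
P=[[.5956,-.248,.026],[.651,-.27,.026],[.613,-.245,.022],[.53,-.22,.026]]
print('wrist',proj(w,P,s).round().tolist()); print('top',proj(t,P).round().tolist()); print('scene',proj(p,P).round().tolist())
c=proj(p,P).mean(0).astype(int)
a=cv2.cvtColor(p['pixels'],cv2.COLOR_RGB2BGR)[c[1]-45:c[1]+45,c[0]-60:c[0]+60]; a=cv2.resize(a,None,fx=5,fy=5,interpolation=cv2.INTER_CUBIC)
cv2.imwrite('pics/s8c.png',a); print(c,a.shape)
E
```

```text
wrist [[485.0, 582.0], [590.0, 622.0], [518.0, 570.0], [354.0, 530.0]]
top [[484.0, 240.0], [494.0, 216.0], [482.0, 232.0], [470.0, 269.0]]
scene [[220.0, 201.0], [196.0, 205.0], [215.0, 205.0], [248.0, 197.0]]
[219 202] (450, 600, 3)
```

Emit:
move_arm --targets '[[[-1, 0, 0], [0, 0, 0], 1], [[-1, 0, 0], [0, 0, 0], 1]]'

```text
clock: 30.8
tcp_pos: [0.5062, -0.1069, 0.0346]
orientation: [0.0, 0.688, 0.726, 0.003]
wrist_force: [6.6, 7.5, -0.3]
finger_gap: 0.0135
grip_force: 79.3
```

Emit:
move_arm --targets '[[[-1, 0, 0], [0, 0, 0], 1], [[-1, 0, 0], [0, 0, 0], 1]]'

```text
clock: 31.05
tcp_pos: [0.5063, -0.1075, 0.0346]
orientation: [-0.0, 0.688, 0.726, 0.003]
wrist_force: [6.1, 9.4, 0.2]
finger_gap: 0.0134
grip_force: 79.4
```

View pics/s8c.png

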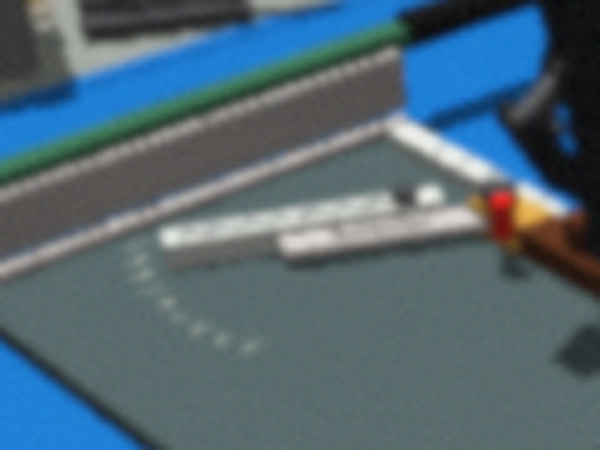

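The scene crop, taken 2 mm earlier, shows the blade from (280,245) to (480,215) lying almost along the fence, from (165,240) to (440,190). Progress is now slowing and the force is rising.

Emit:
move_arm --targets '[[[-1, 0, 0], [0, 0, 0], 1], [[-1, 0, 0], [0, 0, 0], 1]]'

```text
clock: 31.3
tcp_pos: [0.5063, -0.1076, 0.0346]
orientation: [-0.001, 0.687, 0.726, 0.004]
wrist_force: [5.7, 12.6, 1.4]
finger_gap: 0.0134
grip_force: 79.5
```

```bash
python3 - <<'E'
from h import *
to([.506,-.103,.0344],3)
E
```

```text
t 31.3 tcp [ 0.5063 -0.1076  0.0346] yaw 3.15 shift [ 4.6 -0.   0.2] turn [ 0.03 -0.04  0.01] F [ 5.7 12.6  1.4] gap 0.0134
```

The bevel has come to a firm stop at 12.6 N, so the blade is flat on the fence. I'll unload, release and rise.

Emit:
move_arm --targets '[[[2, 1, 0], [0, 0, 0], 1], [[4, 2.5, 0], [0, 0, 0], 1], [[4, 2.5, 0], [0, 0, 0], 1]]'

```text
clock: 31.68
tcp_pos: [0.5068, -0.1072, 0.0344]
orientation: [0.0, 0.688, 0.725, -0.0]
wrist_force: [-1.1, -0.8, 5.9]
finger_gap: 0.0132
grip_force: 80.0
```

Emit:
move_arm --targets '[[[0, 0, 0], [0, 0, 0], 0.4], [[0, 0, 0], [0, 0, 0], 0.2], [[0, 0, -15], [0, 0, 0], 0.2], [[0, 0, -60], [0, 0, 0], 0.2], [[0, 0, -120], [0, 0, 0], 0.2]]'

```text
clock: 32.3
tcp_pos: [0.5055, -0.1062, 0.1545]
orientation: [-0.001, 0.688, 0.725, -0.001]
wrist_force: [1.1, -0.4, 0.7]
finger_gap: 0.0341
grip_force: 0.0
```

Emit:
move_arm --targets '[[[0, 0, -60], [0, 0, 0], 0.2], [[15, 0, -120], [0, 0, 0], 0.2], [[30, 0, -150], [0, 0, 0], 0.2], [[30, 0, -150], [0, 0, 0], 0.2]]'

```text
clock: 32.8
tcp_pos: [0.5062, -0.0763, 0.3076]
orientation: [0.003, 0.688, 0.726, 0.002]
wrist_force: [-0.6, -0.4, 0.3]
finger_gap: 0.0339
grip_force: 0.0
```

```bash
python3 - <<'E'
from edge import *
import pickle
from look import red
to([.506,-.103,.0344],3)
s=env.get_state(); p=env.read_camera('wrist'); save(p,'w9.png'); pickle.dump((s,p),open('w9.pkl','wb'))
for t in ['rail_face','fence_face','blade_mid','bevel_pivot','stock_grip','lever_tip']:
  print(t,[(np.round(r['centre'],4),round(r['confidence'],2)) for r in env.landmark_of(t,p)[:1]])
print(red(p,s,.05))
P=[[.5956,-.248,.026],[.651,-.27,.026],[.51,-.2,.026],[.506,-.05,.026]]; print(proj(p,P,s).round().tolist())
E
```

```text
t 32.8 tcp [ 0.5062 -0.0763  0.3076] yaw 3.07 shift [-26.   -3.3 273.3] turn [0.04 0.01 0.01] F [-0.6 -0.4  0.3] gap 0.0339
rail_face [(array([ 0.4925, -0.1745,  0.016 ]), 0.92)]
fence_face []
blade_mid [(array([ 0.5646, -0.2295,  0.0218]), 0.68)]
bevel_pivot [(array([ 0.5083, -0.2068,  0.0139]), 0.89)]
stock_grip []
lever_tip [(array([ 0.5303, -0.1721,  0.0404]), 0.97)]
[(np.int32(123), array([338.2, 281.8]), array([ 0.5339, -0.1675]))]
[[386.0, 342.0], [432.0, 361.0], [314.0, 300.0], [317.0, 164.0]]
```

```bash
python3 - <<'E'
from edge import *
import pickle
s,p=pickle.load(open('w9.pkl','rb'))
u=lambda a:np.array([np.cos(np.radians(a)),np.sin(np.radians(a))])
piv=np.array([.511,-.2065]); d=u(-21.7); n=u(68.3); ey=u(93.1); ex=u(3.1)
edge(p,s,piv-.012*ex+.02*ey,piv-.012*ex+.14*ey,.025,'rail/stock-x',half=6)
edge(p,s,piv+.012*ex+.05*ey,piv+.012*ex+.14*ey,.028,'stock+x')
edge(p,s,piv+.03*d+.009*n,piv+.1*d+.009*n,.022,'blade left')
edge(p,s,piv+.04*d-.009*n,piv+.1*d-.009*n,.024,'blade/fence')
f=piv-.009*n
edge(p,s,f+.115*d,f+.15*d,.026,'fence free left')
edge(p,s,f+.05*d-.016*n,f+.15*d-.016*n,.026,'fence right')
a=cv2.cvtColor(p['pixels'],cv2.COLOR_RGB2BGR)[120:400,270:470]; cv2.imwrite('pics/f9.png',cv2.resize(a,None,fx=2,fy=2))
E
```

```text
rail/stock-x offset mm at ends [-1.69 -1.35] ang 93.26 inl 0.95 rms 0.28
stock+x offset mm at ends [-1.45 -1.06] ang 93.35 inl 0.85 rms 0.12
blade left offset mm at ends [ 1.78 -1.7 ] ang -24.55 inl 0.57 rms 0.58
blade/fence offset mm at ends [1.42 0.35] ang -22.72 inl 0.68 rms 1.44
fence free left offset mm at ends [ 3.82 -1.01] ang -29.56 inl 0.53 rms 0.77
fence right offset mm at ends [0.05 2.79] ang -20.13 inl 0.65 rms 1.5
```

Emit:
move_arm --targets '[[[-35, 15, 0], [0, 0, 0], 0.2], [[-70, 30, 0], [0, 0, 0], 0.2], [[-110, 45, 0], [0, 0, 0], 0.2], [[-110, 45, 0], [0, 0, 0], 0.2], [[-110, 45, 0], [0, 0, 0], 0.2]]'

```text
clock: 33.78
tcp_pos: [0.5553, -0.1841, 0.3028]
orientation: [-0.001, 0.689, 0.725, -0.0]
wrist_force: [-0.7, -0.5, -0.8]
finger_gap: 0.0339
grip_force: 0.0
```

```bash
python3 - <<'E'
from edge import *
import pickle
s=env.get_state(); p=env.read_camera('wrist'); save(p,'w10.png'); pickle.dump((s,p),open('w10.pkl','wb'))
for t in ['rail_face','fence_face','blade_mid','bevel_pivot','stock_grip','lever_tip']:
  print(t,[(np.round(r['centre'],4),round(r['confidence'],2)) for r in env.landmark_of(t,p)[:1]])
u=lambda a:np.array([np.cos(np.radians(a)),np.sin(np.radians(a))])
piv=np.array([.511,-.2065]); d=u(-21.7); n=u(68.3); ey=u(93.1); ex=u(3.1)
edge(p,s,piv-.012*ex+.02*ey,piv-.012*ex+.14*ey,.025,'rail/stock-x',half=6)
edge(p,s,piv+.012*ex+.05*ey,piv+.012*ex+.14*ey,.028,'stock+x')
edge(p,s,piv+.03*d+.009*n,piv+.1*d+.009*n,.022,'blade left')
edge(p,s,piv+.04*d-.009*n,piv+.1*d-.009*n,.024,'blade/fence')
f=piv-.009*n
edge(p,s,f+.118*d,f+.15*d,.026,'fence free left')
edge(p,s,f+.05*d-.016*n,f+.15*d-.016*n,.026,'fence right')
edge(p,s,piv-.012*ex-.09*ey,piv-.012*ex-.03*ey,.022,'rail free')
for t,z in(('blade_mid',.022),('fence_face',.026)):
    for r in env.regions_of(t,p)[:1]:
        c=max(cv2.findContours(r['mask'].astype(np.uint8),0,1)[0],key=len)[:,0]
        print(t,round(r['confidence'],2),cv2.minAreaRect((back(p,c,z,s)[:,:2]*1000).astype(np.float32)))
E
```

```text
rail_face [(array([ 0.4931, -0.1739,  0.0149]), 0.66)]
fence_face [(array([ 0.5974, -0.2488,  0.0182]), 0.75)]
blade_mid [(array([ 0.56  , -0.2293,  0.0207]), 0.72)]
bevel_pivot [(array([ 0.5103, -0.2058,  0.0126]), 0.57)]
stock_grip [(array([ 0.5067, -0.1092,  0.0308]), 0.72)]
lever_tip [(array([ 0.531 , -0.1721,  0.0404]), 0.7)]
rail/stock-x offset mm at ends [-2.63 -1.37] ang 93.7 inl 0.97 rms 0.25
stock+x offset mm at ends [-3.72 -2.68] ang 93.76 inl 0.92 rms 0.27
blade left offset mm at ends [0.9  1.18] ang -21.47 inl 1.0 rms 0.2
blade/fence offset mm at ends [ 2.86 -0.91] ang -25.3 inl 0.63 rms 0.58
fence free left offset mm at ends [1.03 1.26] ang -21.29 inl 1.0 rms 0.24
fence right offset mm at ends [-0.26  0.57] ang -21.22 inl 0.98 rms 0.24
rail free offset mm at ends [-2.4  -2.21] ang 93.27 inl 1.0 rms 0.23
blade_mid 0.52 ((523.8892211914062, -193.90689086914062), (58.52823257446289, 18.6647891998291), 53.23076629638672)
fence_face 0.95 ((596.2185668945312, -256.20379638671875), (20.84511947631836, 141.7498016357422), 69.19800567626953)
```

The checks pass:
- **Blade and fence:** -21.5° against -21.2°, touching.
- **Stock and rail:** parallel within 0.5°, with the stock's centre about 12.5 mm from the rail.
- **Lever:** at its stop.

I'll hand it in.

```bash
python3 -c "
from workcell import env
print(env.hand_in())"
```

```text
the job is handed in; nothing more can be done
None
```

The job is handed in, but no verdict came back: by my last camera check the bevel lies locked on the guillotine bed, its stock against the rail (parallel within 0.5°) and its blade flat on the fence (within 0.3°), with the fence set to about 114.5° against the case corner's measured 114.9°.

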